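# Let a shimmed bearing block down off its rack jack

### The job

The bearing block has been jacked up so that shims could go under it, and it is ready to come down. With the square steel bar, gently lift the release lever of the jack's ratchet pawl and hold the pawl clear, without straining it against its stop, while the jack sinks all the way down and leaves the block sitting on its pads; then let the pawl drop back into the wheel and lay the bar back on the bench. Keep the gripper off the jack and the block, and leave the other things where they are.

Things in the scene. Friction and masses are not known exactly. Their poses are not given: they have to be found in the camera images.
- jack: Rack jack fixed to the bench: steel bed plate 160 x 172 x 10 mm with a blue gear case on it (x -34 to +46, y -22 to +22 mm, top 178 mm above the bench). Origin on the bench top under the case; z up. Its -y side, with wheel, pawl and release lever, faces roughly to the robot; the block is on its +y side. Rack and crosshead stand out of the top, to 250 mm, and go down as it sinks.
- wheel: The jack's ratchet wheel, 64 mm across, 12 teeth, on the -y side of the case. Origin on its shaft (along y), 100 mm above the bench, in the case's middle; the wheel lies at y -34 to -24 mm, its square stub reaches to y = -54 mm. It turns as the jack sinks; one tooth is 8.4 mm of height.
- pawl: Pawl on top of the wheel with its release lever. Origin in the pivot: x +48, z 140 mm in the jack's frame. The lever is clamped on the pawl's spindle at y -41 mm and runs about level toward -x; its free end is a thumb piece 30 x 18 x 7 mm, middle of the flat underside nominally at x -74, y -41, z 138 mm in the jack's frame. Spring, weight and load hold it down; never push it with more than 4 N.
- pawl_nose (a point): Tip of the pawl, in a tooth at x -2, y -29, z 127 mm in the jack's frame. It leaves the tooth when raised 5 mm (thumb piece raised 11 to 12 mm) and meets a solid stop at 5.6 mm (13.5 mm). The lever's clamp angle differs each time and no pose shows it: the thumb piece may start up to 16 mm above or below nominal, so find it by feel. Lifting it takes 1.5 to 2.6 N to start, then about 1 N.
- rack (a joint): How far the jack has sunk, m: 0 raised (start), 0.037 when the block comes to rest on its pads, 0.041 at the bottom, the lifting toe clear of the block. With the pawl clear, an oil damper lets it sink by itself at 10 to 17 mm/s, about 5 mm/s for the last 4 mm. A pawl let go early catches the next tooth and can be lifted again.
- bearing_block: The load, loose: a grey pillow-block bearing, foot 150 x 42 x 14 mm with a round housing on it, 78 mm high, about 0.8 kg. Origin at the middle of its underside, foot along x. At the start it rests on the jack's lifting toe, underside 73 mm above the bench.
- seat (a point): Point on the jack midway between the tops of its two shimmed pads, 36 mm above the bench: where the middle of the block's underside comes to rest.
- bar: The jack's steel bar, the rod to use: a straight square bar 12 x 12 mm, 200 mm long, 0.21 kg, lying loose on the bench. Origin under its middle, z up, length along y; both ends alike (the last 7 mm are slightly thinner, with a small cross hole near one end).
- bar_mid (a point): Centre of the bar, 6 mm above the bench while it lies there.
- wrench: Bystander: adjustable wrench, 198 x 34 x 12 mm, lying beside the bar. Origin under its middle.
- bolt_a: Bystander: steel hex bolt 65 mm high, standing on its head. Origin under its head.
- bolt_b: Bystander: a second such bolt, standing on its head. Origin under its head.
- tape_measure: Bystander: yellow pocket tape measure, 35 x 76 x 60 mm. Origin under its middle.
Things that resemble listed ones, but are neither listed nor needed, are in the scene too. Several things have the shape of the bar; the one meant has the colours described above.

How it is judged (in metres and radians):
On the way, in this order (a step that is already met when the one before it is completed fails the run):
1. the bar holds the pawl up, clear of its tooth, and the jack begins to sink (z of pawl_nose in the frame of jack above 0.13 m and contact force between bar and pawl above 0.2 N and value of joint rack above 0.002 m), for 0.2 s.
2. the jack has sunk to the bottom, leaving the block on its pads (value of joint rack above 0.0395 m and z of bearing_block in the frame of jack below 0.038 m), for 0.2 s.
At the end, for the whole second after the job is handed in: Jack sunk 39.5 mm or more; block level on both pads (underside within 2 mm of the shims, tilt under 0.03 rad, within 8 mm of its place); pawl back in the wheel (nose within 1.5 mm of its engaged height); bar at rest on the bench (its centre under 15 mm high) (all of step 2 and z of bearing_block in the frame of jack above 0.034 m and horizontal distance between bearing_block and seat below 0.008 m and angle between bearing_block's own z axis and vertical below 0.03 rad and z of pawl_nose in the frame of jack below 0.1287 m and height (world z) of bar_mid below 0.015 m and linear speed of bar below 0.03 m/s and linear speed of bearing_block below 0.02 m/s); the robot touches nothing.
It fails at once if the pawl is pushed with more than 4 N (contact force between bar and pawl above 4 N).
It fails at once if the gripper or arm touches the jack (contact force between any of the fingers, the arm and jack above 1 N).
It fails at once if the block is touched by the gripper, arm or bar (contact force between any of the fingers, the arm, bar and bearing_block above 1 N).
It fails at once if a bystander is moved more than 20 mm (distance of any of wrench, bolt_a, bolt_b, tape_measure from where it was at the start of the episode above 0.02 m).
It also fails if it takes over 70 s, if anything falls off the work surface, if the arm or the gripper's body presses on something with over 40 N, if the wrist force passes 120 N, or if a joint passes its speed limit or range.

### The arm

A 7-joint arm with a two-finger parallel gripper is mounted at the origin on a cart in front of the work surface, level with it; the furniture and walls round the work are solid. World frame = base frame: x ahead of the robot, y to its left, z up, the work surface at z = 0. Lengths are in mm, angles in rad, forces in N, time in s.
With the tool pointing down it reaches from about 350 to 900 mm from the base axis. Payload 8.1 kg.
Tool frame: the origin (TCP) lies midway between the tips of the shut fingers; the grasp point (between the pads) lies 19 mm behind it; z points along the fingers, y is the line along which they close (so a half turn about z gives the same grasp; the last joint's range is limited). The gripper opens to 92 mm and grips with 3 to 60 N. Pads are 19 mm wide; open, the fingers measure 130 mm over their backs; the gripper's body (75 mm by 190 mm) begins 47 mm behind the grasp point.
Start: joints at [1.102, 0.434, 0.025, 1.573, -0.012, 1.134, -0.075], TCP at [223.538, -583.671, 226.742] pointing down, gripper open.
Joint ranges: [-2.62, 2.62], [-0.44, 2.09], [-1.27, 1.32], [0.08, 2.57], [-1.32, 4.46], [0.12, 2], [-2.74, 2.74]. Speed limits (rad/s): [2.22, 2.22, 3.01, 3.01, 3.14, 3.14, 3.14].

### API

Orientations are given as a unit quaternion [x, y, z, w].
In Python, from workcell import arm gives the robot as it stands. The module is installed in compiled form; this text tells all that it offers.
- The arm moves only by the tool jog_arm, never from a script. Its argument "deltas" is a list of rows, each an object of numbers: "dx", "dy", "dz": the shift along the world's x, y, z in units of 25 mm (1.0 is 25 mm); "wx", "wy", "wz": the turn, a rotation vector about the world's x, y, z in units of 8 degrees (1.0 is 8 degrees); "grip": the finger opening in mm, from 0 to 91.8. A call has 1 to 5 rows; each row is the pose to reach, as a shift and turn from the pose commanded when the call began; what a row does not reach only later rows make up. A row lasts 1/10 s, in which the tool goes at most 50 mm and 8.59 degrees, less where a joint would pass 70% of its speed; a pose out of reach is approached as far as the arm can. A call with a gripper value outside its range is refused whole. The fingers move at their own pace and stop on an object; the grip force is fixed at half the most. Time passes only in rows, so rows that repeat a pose let the fingers close. It gives the time, the measured TCP pose, the force, the opening and the grip force at its end, in the units of the state.
- arm.get_obs(): the state, without advancing time (a new reading comes with each control period).
- arm.camera(name): name is "scene" or "top" or "wrist"; returns a dict with "frame" (480x640x3 uint8, red, green, blue), "z_map" (480x640 float32, mm along the optical axis (not along the pixel's ray), 0 where there is no reading), "fx", "fy", "cx", "cy" (pixels), "distortion" ([k1, k2, p1, p2, k3] as OpenCV has them; the pictures are not rectified), "R" (3x3) and "t" (3): a world point X has camera coordinates R X + t; the wrist camera has in their place "T_tool_cam" (4x4, takes a point from camera to tool coordinates, whose origin is the TCP and whose axes are the flange's). Camera axes: x right, y down, z forward; pixel columns grow to the right and rows downward; lengths in mm; the calibration is good to about 2 mm. A picture is of the moment at which its call begins: read the wrist's pose just before it.
- arm.close_job(): hands the job in; it is judged then, once.
The state is a dict: "time_s": time; "joint_positions": joint angles; "qvel": joint speeds; "joint_efforts": joint torques, N m; "ee_pos": TCP position; "tcp_rot": TCP orientation; "wrist_force": force on the tool from outside, world axes, zero at the start; "ft_torque": the same for the moment, N m; "opening": opening from 0.0 (shut) to 1.0 (fully open); "gripper_force": force on a finger pad.
Only numpy, scipy, OpenCV 4.12 (cv2) and the standard library are available. Lean on these libraries where they do the work, as an engineer would, in place of code of your own. Each camera call takes 0.05 s, during which the arm holds its last target. There are 200 camera calls.

## Working session

There is one attempt and no reset: what is moved stays moved. The work goes in short steps, Python scripts to look and compute and a tool call to move; the robot and the scene stay as the last step left them, time stands still between calls to the robot, and variables do not carry over. Pictures are saved under pics/ and viewed, at most 10 in all, crops included, and the job is handed in when it is done.

Besides the shell and the picture viewer there is one more tool, called after "Call:" by a JSON object that holds its "fn" and its "kwargs". jog_arm: Moves the arm, as the interface text tells. Its arguments: {"type":"object","properties":{"deltas":{"type":"array"}},"required":["deltas"]}

```bash
mkdir -p pics; cat > h.py <<'E'
import numpy as np, cv2
from workcell import arm
def shot(n):
    c=arm.camera(n); return c
def K(c): return np.array([[c['fx'],0,c['cx']],[0,c['fy'],c['cy']],[0,0,1.]])
def ray(c,px):
    u=cv2.undistortPoints(np.array(px,float).reshape(-1,1,2),K(c),np.array(c['distortion'])).reshape(-1,2)
    return np.c_[u,np.ones(len(u))]
def pts_z(c,px):  # by depth map
    r=ray(c,px); d=np.array([c['z_map'][int(v),int(u)] for u,v in px])
    return (r*d[:,None]-np.array(c['t']))@np.array(c['R'])
def plane(c,px,z):
    R=np.array(c['R']);t=np.array(c['t']);d=ray(c,px)@R;o=-R.T@t
    return o+d*((z-o[2])/d[:,2])[:,None]
E
python3 - <<'E'
from h import *
o=arm.get_obs(); print(o['time_s'],o['ee_pos'],o['tcp_rot'],o['opening'])
for n in('scene','top'):
    c=shot(n); np.save(n+'.npy',c,allow_pickle=True); cv2.imwrite(f'pics/{n}0.png',c['frame'][:,:,::-1])
E
```

```text
0.0 [ 223.30172519 -583.18945031  225.9393604 ] [ 9.83328345e-01  1.81837090e-01 -2.26217260e-04 -7.66104188e-04] 1.0034683230740402
```

View pics/scene0.png

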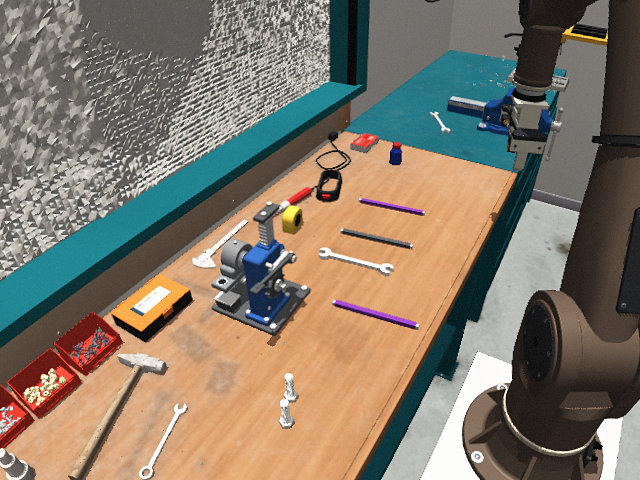

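View pics/top0.png

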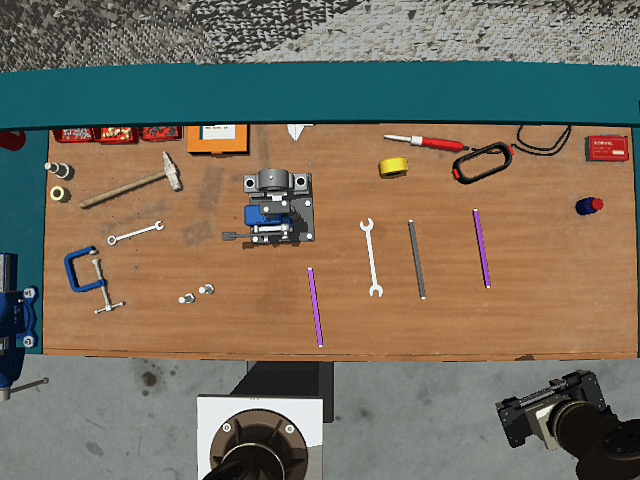

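The top view shows the jack at (270,215), with its thumb piece at about (230,237). Bar-shaped candidates in the top view are purple (316,307), dark grey (416,260) and purple (482,248). The wrench at (372,258) is white. I choose the grey steel bar at (416,260), next to the wrench, and will check it in a crop.

```bash
python3 - <<'E'
from h import *
c=np.load('top.npy',allow_pickle=True).item(); f=c['frame']
# crop check
a=cv2.resize(f[205:310,350:440,::-1],None,fx=4,fy=4,interpolation=cv2.INTER_CUBIC)
b=cv2.resize(f[160:265,210:330,::-1],None,fx=4,fy=4,interpolation=cv2.INTER_CUBIC)
cv2.imwrite('pics/crop1.png',np.hstack([a[:420],b[:420,:436]]))
hsv=cv2.cvtColor(f,cv2.COLOR_RGB2HSV)
m=((hsv[...,1]<70)&(hsv[...,2]<150)).astype(np.uint8)
w=np.zeros_like(m); w[205:310,395:435]=m[205:310,395:435]
n,l,s,ce=cv2.connectedComponentsWithStats(w); i=1+s[1:,4].argmax(); print(s[i])
r=cv2.minAreaRect(np.argwhere(l==i)[:,::-1].astype(np.float32)); bx=cv2.boxPoints(r)
print('bar corners',plane(c,bx,12).round(1).tolist(),'ctr',plane(c,[r[0]],12).round(1), 'depth z',pts_z(c,[r[0]]).round(1))
# jack bed & surfaces: heightmap over jack
uv=[(u,v) for v in range(150,260) for u in range(205,330)]
P=pts_z(c,uv); np.save('P.npy',P)
q=P[(P[:,2]>172)&(P[:,2]<186)]; print('case top',len(q),q.min(0).round(),q.max(0).round(),q.mean(0).round())
q=P[(P[:,2]>244)&(P[:,2]<256)]; print('crosshead',len(q),q.min(0).round(),q.max(0).round(),q.mean(0).round())
if 1:
  q=np.array([x for x in P if 4<x[2]<15],np.float32); r2=cv2.minAreaRect(q[:,:2]); print('bed',r2)
for u in [(x,y) for x in range(222,252,4) for y in (233,237,240)]:
    print(u,pts_z(c,[u]).round(0).tolist()[0],f[u[1],u[0]].tolist())
E
```

```text
[408 221  17  76 368]
bar corners [[590.8, -371.1, 12.0], [592.9, -383.6, 12.0], [406.0, -413.1, 12.0], [404.0, -400.6, 12.0]] ctr [[ 498.1 -392.    12. ]] depth z [[ 498.1 -391.7   14. ]]
case top 474 [567. -76. 172.] [611.   4. 186.] [585. -28. 178.]
crosshead 394 [ 583. -103.  245.] [611. -41. 256.] [596. -72. 250.]Traceback (most recent call last):
  File "<stdin>", line 19, in <module>
cv2.error: OpenCV(4.12.0) /io/opencv/modules/imgproc/src/convhull.cpp:143: error: (-215:Assertion failed) total >= 0 && (depth == CV_32F || depth == CV_32S) in function 'convexHull'
```

View pics/crop1.png

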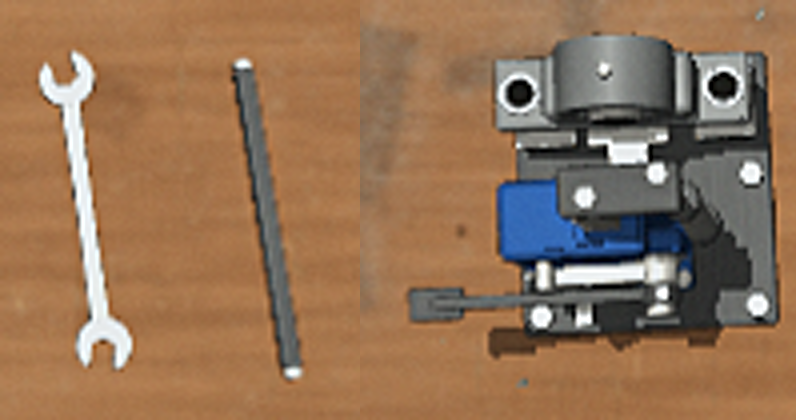

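The crop shows a dark grey square bar with thin bright ends and no purple, so this is the bar meant. The jack's lever runs left to the thumb piece at about crop (436,303), which is full-image (229,236).

```bash
python3 - <<'E'
from h import *
c=np.load('top.npy',allow_pickle=True).item(); f=c['frame']; P=np.load('P.npy')
def rect(q,n):
    r=cv2.minAreaRect(q[:,:2].astype(np.float32)); print(n,len(q),np.round(r[0],1),np.round(r[1],1),round(r[2],2),'z',np.median(q[:,2]).round(1))
rect(P[(P[:,2]>175)&(P[:,2]<182)],'case'); rect(P[(P[:,2]>246)&(P[:,2]<254)],'cross')
rect(P[(P[:,2]>6)&(P[:,2]<14)&(abs(P[:,1]+30)<110)&(P[:,0]>500)],'bed')
foot=P[(P[:,2]>82)&(P[:,2]<92)&(P[:,0]>610)];rect(foot,'foot')
q=P[(P[:,2]>110)&(P[:,2]<170)&(P[:,1]>10)&(P[:,0]<575)&(P[:,0]>520)]
rect(q,'lever'); print(q[q[:,1]>30].round().tolist())
for k in(5,50,95):print(np.percentile(q,k,axis=0).round(1))
s=np.load('scene.npy',allow_pickle=True).item()
# project nominal thumb in scene
g=s['frame'][200:320,210:330,::-1]; cv2.imwrite('pics/crop2.png',cv2.resize(g,None,fx=5,fy=5,interpolation=cv2.INTER_CUBIC))
E
```

```text
case 375 [589.8 -35.5] [41.4 78.1] 0.36 z 177.9
cross 358 [596.3 -71.6] [26.1 62.2] 3.06 z 249.6
bed 1303 [647.9 -26.5] [255.2 214.5] 3.2 z 10.0
foot 486 [674.9 -49.9] [ 42.2 151.1] 1.87 z 86.8
lever 145 [545.1  33.5] [17.7 44.7] 1.75 z 157.1
[[553.0, 53.0, 159.0], [553.0, 51.0, 157.0], [554.0, 49.0, 156.0], [553.0, 46.0, 159.0], [553.0, 44.0, 158.0], [554.0, 43.0, 153.0], [553.0, 40.0, 158.0], [554.0, 38.0, 155.0], [554.0, 36.0, 156.0], [554.0, 34.0, 154.0], [554.0, 32.0, 152.0], [551.0, 55.0, 159.0], [551.0, 53.0, 158.0], [551.0, 51.0, 157.0], [551.0, 48.0, 159.0], [551.0, 46.0, 160.0], [551.0, 44.0, 157.0], [551.0, 42.0, 157.0], [551.0, 40.0, 158.0], [551.0, 38.0, 157.0], [551.0, 35.0, 159.0], [551.0, 33.0, 157.0], [551.0, 31.0, 156.0], [549.0, 56.0, 156.0], [549.0, 52.0, 160.0], [549.0, 51.0, 156.0], [549.0, 48.0, 161.0], [549.0, 46.0, 158.0], [549.0, 44.0, 158.0], [549.0, 42.0, 159.0], [549.0, 39.0, 160.0], [549.0, 37.0, 158.0], [549.0, 35.0, 161.0], [549.0, 34.0, 155.0], [549.0, 31.0, 156.0], [547.0, 56.0, 156.0], [547.0, 53.0, 159.0], [547.0, 51.0, 157.0], [547.0, 48.0, 160.0]
[... 769 characters left out ...]
], [540.0, 48.0, 158.0], [540.0, 46.0, 158.0], [540.0, 45.0, 156.0], [540.0, 42.0, 157.0], [540.0, 40.0, 155.0], [540.0, 38.0, 157.0], [540.0, 35.0, 157.0], [540.0, 34.0, 155.0], [540.0, 31.0, 157.0], [538.0, 56.0, 156.0], [538.0, 52.0, 160.0], [538.0, 51.0, 155.0], [538.0, 48.0, 160.0], [538.0, 46.0, 159.0], [538.0, 44.0, 157.0], [538.0, 42.0, 156.0], [538.0, 40.0, 157.0], [538.0, 38.0, 155.0], [538.0, 35.0, 157.0], [538.0, 32.0, 161.0], [538.0, 31.0, 157.0], [536.0, 56.0, 156.0], [536.0, 53.0, 158.0], [536.0, 51.0, 157.0], [536.0, 48.0, 159.0], [536.0, 47.0, 154.0], [536.0, 46.0, 151.0], [536.0, 43.0, 153.0], [536.0, 41.0, 152.0]]
[536.5  15.7 152.6]
[544.7  38.  157.1]
[553.5  54.4 160.6]
```

View pics/crop2.png

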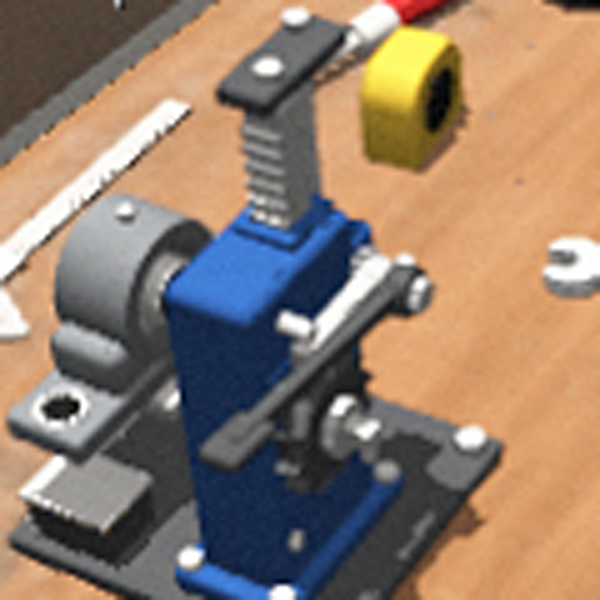

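The thumb top reads z ≈ 157.5, so its underside is at about 150, with its centre at world (545, 43). The jack's yaw is about 2°. The crop shows nothing between the thumb piece and the front. Next is the approach to the bar, gripping 20 mm beyond its middle.

Call:
{"fn": "jog_arm", "kwargs": {"deltas": [{"dx": 2,"dy": 1.3,"wz": -0.5},{"dx": 4,"dy": 2.6,"wz": -1},{"dx": 6,"dy": 3.9,"wz": -1.5},{"dx": 7.5,"dy": 5.0,"wz": -1.5},{"dx": 9,"dy": 6,"dz": -1,"wz": -1.5}]}}

```text
schema error: expected keys dx, dy, dz, wx, wy, wz, grip
```

Call:
{"fn": "jog_arm", "kwargs": {"deltas": [{"dx": 1.4,"dy": 0.9,"dz": -1},{"dx": 2.78,"dy": 1.77,"dz": -2},{"dx": 2.78,"dy": 1.77,"dz": -3},{"dx": 2.78,"dy": 1.77,"dz": -3},{"dx": 2.78,"dy": 1.77,"dz": -3}]}}

```text
schema error: expected keys dx, dy, dz, wx, wy, wz, grip
```

Call:
{"fn": "jog_arm", "kwargs": {"deltas": [{"dx": 2,"dy": 1.3,"dz": 0,"wx": 0,"wy": 0,"wz": -0.5,"grip": 60},{"dx": 4,"dy": 2.6,"dz": 0,"wx": 0,"wy": 0,"wz": -1,"grip": 60},{"dx": 6,"dy": 3.9,"dz": 0,"wx": 0,"wy": 0,"wz": -1.5,"grip": 60},{"dx": 7.5,"dy": 5,"dz": 0,"wx": 0,"wy": 0,"wz": -1.5,"grip": 60},{"dx": 9,"dy": 6,"dz": -1,"wx": 0,"wy": 0,"wz": -1.5,"grip": 60}]}}

```text
time_s: 0.6
ee_pos: [431.9, -445.9, 211.6]
tcp_rot: [0.997, 0.078, 0.001, 0.001]
wrist_force: [1.1, -1.0, -0.5]
opening: 0.658
gripper_force: 0.0
```

Call:
{"fn": "jog_arm", "kwargs": {"deltas": [{"dx": 1.4,"dy": 0.9,"dz": -1,"wx": 0,"wy": 0,"wz": 0,"grip": 60},{"dx": 2.78,"dy": 1.77,"dz": -2,"wx": 0,"wy": 0,"wz": 0,"grip": 60},{"dx": 2.78,"dy": 1.77,"dz": -3,"wx": 0,"wy": 0,"wz": 0,"grip": 60},{"dx": 2.78,"dy": 1.77,"dz": -4,"wx": 0,"wy": 0,"wz": 0,"grip": 60},{"dx": 2.78,"dy": 1.77,"dz": -4,"wx": 0,"wy": 0,"wz": 0,"grip": 60}]}}

```text
time_s: 1.1
ee_pos: [496.7, -400.6, 106.1]
tcp_rot: [0.997, 0.078, -0.003, -0.002]
wrist_force: [0.2, -1.1, -0.8]
opening: 0.653
gripper_force: 0.0
```

```bash
python3 - <<'E'
from h import *
o=arm.get_obs(); print(o['time_s'],o['ee_pos'],o['tcp_rot'],o['opening'],o['wrist_force'])
c=shot('wrist'); np.save('w.npy',c,allow_pickle=True); print(c['T_tool_cam'])
cv2.imwrite('pics/w1.png',c['frame'][:,:,::-1])
E
```

```text
1.1 [ 496.67972254 -400.59995931  106.11413842] [ 0.99691338  0.07842598 -0.00283629 -0.00224177] 0.6527648408641821 [ 0.19828692 -1.09558555 -0.76272908]
[[ 9.93846942e-04 -9.61295955e-01 -2.75516060e-01  7.42242896e+01]
 [ 9.99999190e-01  7.36451656e-04  1.03768230e-03 -5.10157134e-01]
 [-7.94615543e-04 -2.75516868e-01  9.61295909e-01 -1.58738043e+02]
 [ 0.00000000e+00  0.00000000e+00  0.00000000e+00  1.00000000e+00]]
```

View pics/w1.png

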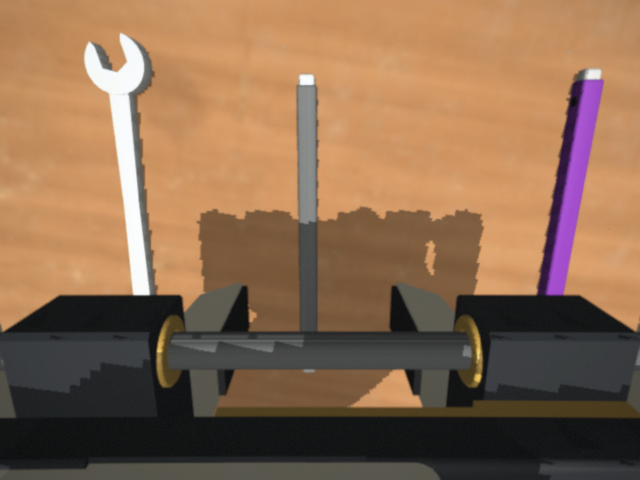

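The wrist view shows the bar upright at column 307, from its tip at (306,78) down between the open fingers. The wrench is clear at column 130.

```bash
python3 - <<'E'
from h import *
from scipy.spatial.transform import Rotation as Ro
c=np.load('w.npy',allow_pickle=True).item(); T=np.array(c['T_tool_cam'])
Rt=Ro.from_quat([0.99691338,0.07842598,-0.00283629,-0.00224177]).as_matrix(); p=np.array([496.68,-400.6,106.11])
Rw=Rt@T[:3,:3]; tw=Rt@T[:3,3]+p; c['R']=Rw.T; c['t']=-Rw.T@tw
print(plane(c,[(306,75),(307.5,150),(308,205),(308.5,300)],12).round(1))
o=arm.get_obs(); print(o['time_s'],o['ee_pos'])
E
```

```text
[[ 595.  -376.6   12. ]
 [ 553.3 -383.8   12. ]
 [ 519.7 -389.2   12. ]
 [ 455.2 -399.3   12. ]]
1.15 [ 497.51150978 -401.7263663   108.38747694]
```

Call:
{"fn": "jog_arm", "kwargs": {"deltas": [{"dx": 0,"dy": 0,"dz": 0,"wx": 0,"wy": 0,"wz": 0,"grip": 60},{"dx": 0,"dy": 0,"dz": -1,"wx": 0,"wy": 0,"wz": 0,"grip": 60}]}}

```text
time_s: 1.35
ee_pos: [501.5, -405.0, 89.7]
tcp_rot: [0.997, 0.078, 0.003, 0.003]
wrist_force: [0.0, -0.2, 0.3]
opening: 0.655
gripper_force: 0.0
```

Call:
{"fn": "jog_arm", "kwargs": {"deltas": [{"dx": 0.64,"dy": 0.62,"dz": 0,"wx": 0,"wy": 0,"wz": 0,"grip": 60},{"dx": 0.64,"dy": 0.62,"dz": -1,"wx": 0,"wy": 0,"wz": 0,"grip": 60},{"dx": 0.64,"dy": 0.62,"dz": -2,"wx": 0,"wy": 0,"wz": 0,"grip": 60},{"dx": 0.64,"dy": 0.62,"dz": -2,"wx": 0,"wy": 0,"wz": 0,"grip": 60},{"dx": 0.64,"dy": 0.62,"dz": -2,"wx": 0,"wy": 0,"wz": 0,"grip": 60}]}}

```text
time_s: 1.85
ee_pos: [515.1, -387.8, 36.4]
tcp_rot: [0.997, 0.078, 0.0, 0.0]
wrist_force: [0.9, -0.8, 0.9]
opening: 0.653
gripper_force: 0.0
```

Call:
{"fn": "jog_arm", "kwargs": {"deltas": [{"dx": 0.1,"dy": -0.07,"dz": -0.7,"wx": 0,"wy": 0,"wz": 0,"grip": 60},{"dx": 0.1,"dy": -0.07,"dz": -1.3,"wx": 0,"wy": 0,"wz": 0,"grip": 60},{"dx": 0.1,"dy": -0.07,"dz": -1.3,"wx": 0,"wy": 0,"wz": 0,"grip": 60},{"dx": 0.1,"dy": -0.07,"dz": -1.3,"wx": 0,"wy": 0,"wz": 0,"grip": 60}]}}

```text
time_s: 2.25
ee_pos: [516.9, -388.5, 2.1]
tcp_rot: [0.997, 0.078, -0.0, -0.0]
wrist_force: [-0.2, -0.6, 0.3]
opening: 0.658
gripper_force: 0.0
```

Call:
{"fn": "jog_arm", "kwargs": {"deltas": [{"dx": 0,"dy": 0,"dz": 0,"wx": 0,"wy": 0,"wz": 0,"grip": 8},{"dx": 0,"dy": 0,"dz": 0,"wx": 0,"wy": 0,"wz": 0,"grip": 8},{"dx": 0,"dy": 0,"dz": 0,"wx": 0,"wy": 0,"wz": 0,"grip": 8},{"dx": 0,"dy": 0,"dz": 0,"wx": 0,"wy": 0,"wz": 0,"grip": 8},{"dx": 0,"dy": 0,"dz": 0,"wx": 0,"wy": 0,"wz": 0,"grip": 8}]}}

```text
time_s: 2.75
ee_pos: [517.3, -388.8, 2.7]
tcp_rot: [0.997, 0.078, 0.0, 0.0]
wrist_force: [0.2, 0.2, -0.4]
opening: 0.269
gripper_force: 0.0
```

Call:
{"fn": "jog_arm", "kwargs": {"deltas": [{"dx": 0,"dy": 0,"dz": 0,"wx": 0,"wy": 0,"wz": 0,"grip": 0},{"dx": 0,"dy": 0,"dz": 0,"wx": 0,"wy": 0,"wz": 0,"grip": 0},{"dx": 0,"dy": 0,"dz": 0,"wx": 0,"wy": 0,"wz": 0,"grip": 0},{"dx": 0,"dy": 0,"dz": 0,"wx": 0,"wy": 0,"wz": 0,"grip": 0},{"dx": 0,"dy": 0,"dz": 0,"wx": 0,"wy": 0,"wz": 0,"grip": 0}]}}

```text
time_s: 3.25
ee_pos: [517.3, -388.8, 2.5]
tcp_rot: [0.997, 0.078, 0.0, 0.0]
wrist_force: [-0.1, -0.8, 0.2]
opening: 0.126
gripper_force: 30.0
```

Call:
{"fn": "jog_arm", "kwargs": {"deltas": [{"dx": 0,"dy": 0,"dz": 0.5,"wx": 0,"wy": 0,"wz": 0,"grip": 0},{"dx": 0,"dy": 0,"dz": 1.5,"wx": 0,"wy": 0,"wz": 0,"grip": 0},{"dx": 0,"dy": 0,"dz": 3,"wx": 0,"wy": 0,"wz": 0,"grip": 0},{"dx": 0,"dy": 0,"dz": 4,"wx": 0,"wy": 0,"wz": 0,"grip": 0},{"dx": 0,"dy": 0,"dz": 4,"wx": 0,"wy": 0,"wz": 0,"grip": 0}]}}

```text
time_s: 3.75
ee_pos: [519.4, -390.2, 107.4]
tcp_rot: [0.997, 0.078, 0.003, 0.002]
wrist_force: [1.3, -0.2, -1.7]
opening: 0.126
gripper_force: 30.0
```

Call:
{"fn": "jog_arm", "kwargs": {"deltas": [{"dx": -1,"dy": 0.8,"dz": 0.5,"wx": 0,"wy": 0,"wz": -0.3,"grip": 0},{"dx": -2,"dy": 2,"dz": 1,"wx": 0,"wy": 0,"wz": -0.6,"grip": 0},{"dx": -3,"dy": 3.5,"dz": 1,"wx": 0,"wy": 0,"wz": -0.9,"grip": 0},{"dx": -4,"dy": 5,"dz": 1,"wx": 0,"wy": 0,"wz": -0.9,"grip": 0},{"dx": -4.6,"dy": 6.5,"dz": 1,"wx": 0,"wy": 0,"wz": -0.9,"grip": 0}]}}

```text
time_s: 4.25
ee_pos: [399.4, -224.8, 127.0]
tcp_rot: [1.0, 0.015, -0.001, -0.0]
wrist_force: [0.6, -0.1, -1.1]
opening: 0.126
gripper_force: 30.0
```

Call:
{"fn": "jog_arm", "kwargs": {"deltas": [{"dx": 0,"dy": 1.5,"dz": 0,"wx": 0,"wy": 0,"wz": 0,"grip": 0},{"dx": 0,"dy": 3,"dz": 0,"wx": 0,"wy": 0,"wz": 0,"grip": 0},{"dx": 0,"dy": 4.5,"dz": 0,"wx": 0,"wy": 0,"wz": 0,"grip": 0},{"dx": 0,"dy": 6,"dz": 0,"wx": 0,"wy": 0,"wz": 0,"grip": 0},{"dx": 0,"dy": 7.5,"dz": 0,"wx": 0,"wy": 0,"wz": 0,"grip": 0}]}}

```text
time_s: 4.75
ee_pos: [401.5, -37.3, 127.3]
tcp_rot: [1.0, 0.015, -0.0, 0.0]
wrist_force: [1.0, 0.7, -2.4]
opening: 0.128
gripper_force: 30.0
```

Call:
{"fn": "jog_arm", "kwargs": {"deltas": [{"dx": 0,"dy": 1.5,"dz": 0,"wx": 0,"wy": 0,"wz": 0,"grip": 0},{"dx": 0,"dy": 3,"dz": 0,"wx": 0,"wy": 0,"wz": 0,"grip": 0},{"dx": 0,"dy": 3,"dz": 0,"wx": 0,"wy": 0,"wz": 0,"grip": 0},{"dx": 0,"dy": 3,"dz": 0,"wx": 0,"wy": 0,"wz": 0,"grip": 0}]}}

```text
time_s: 5.15
ee_pos: [401.7, 36.7, 127.2]
tcp_rot: [1.0, 0.017, -0.0, 0.0]
wrist_force: [-0.0, 0.2, -1.6]
opening: 0.127
gripper_force: 30.0
```

```bash
cat >> h.py <<'E'
from scipy.spatial.transform import Rotation as Ro
def wcam():
    o=arm.get_obs(); c=arm.camera('wrist'); T=np.array(c['T_tool_cam']); Rt=Ro.from_quat(o['tcp_rot']).as_matrix()
    Rw=Rt@T[:3,:3]; tw=Rt@T[:3,3]+np.array(o['ee_pos']); c['R']=Rw.T; c['t']=-Rw.T@tw; return o,c
E
python3 - <<'E'
from h import *
o,c=wcam(); cv2.imwrite('pics/w2.png',c['frame'][:,:,::-1]); np.save('w2.npy',c,allow_pickle=True)
print(o['time_s'],o['ee_pos'],o['ft_torque'])
uv=[(u,v) for v in range(0,480,3) for u in range(150,480,3)]; P=pts_z(c,uv)
b=(P[:,0]>425)&(P[:,0]<490)&(P[:,2]>100)&(P[:,2]<160)&(abs(P[:,1]-40)<15); B=P[b]
print(len(B),np.polyfit(B[:,0]-480,B[:,2],1),np.polyfit(B[:,0]-480,B[:,1],1),B[:,0].max())
t=(P[:,0]>525)&(P[:,0]<560)&(P[:,2]>140)&(P[:,2]<175)&(P[:,1]>20); q=P[t]; print(len(q),q.min(0),q.max(0),np.median(q,0))
E
```

```text
5.15 [401.66266971  36.7466606  127.23798683] [ 0.01773929 -0.05563615  0.04557289]
524 [-1.46133050e-02  1.37109547e+02] [ 0.04272755 39.95899849] 481.31932686312206Traceback (most recent call last):
  File "<stdin>", line 7, in <module>
    return umr_minimum(a, axis, None, out, keepdims, initial, where)
ValueError: zero-size array to reduction operation minimum which has no identity
```

View pics/w2.png

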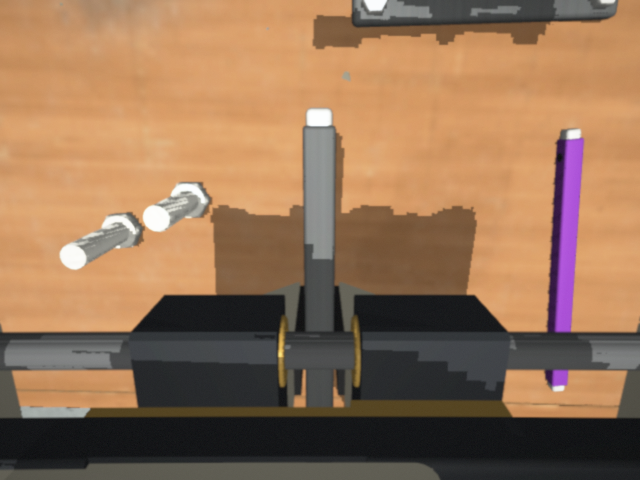

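The wrist view shows the bar straight between the pads, with its tip at (318,115). It is level, with its top at z = 137 mm. The path to the thumb piece is free, so I move under it.

Call:
{"fn": "jog_arm", "kwargs": {"deltas": [{"dx": 0.6,"dy": 0.18,"dz": 0,"wx": 0,"wy": 0,"wz": 0,"grip": 0},{"dx": 1.4,"dy": 0.18,"dz": 0,"wx": 0,"wy": 0,"wz": 0,"grip": 0},{"dx": 2.2,"dy": 0.18,"dz": 0,"wx": 0,"wy": 0,"wz": 0,"grip": 0},{"dx": 3,"dy": 0.18,"dz": 0,"wx": 0,"wy": 0,"wz": 0,"grip": 0},{"dx": 3.44,"dy": 0.18,"dz": 0,"wx": 0,"wy": 0,"wz": 0,"grip": 0}]}}

```text
time_s: 5.7
ee_pos: [489.5, 38.9, 127.3]
tcp_rot: [1.0, 0.014, 0.0, 0.0]
wrist_force: [0.4, -0.7, -2.0]
opening: 0.127
gripper_force: 30.0
```

Call:
{"fn": "jog_arm", "kwargs": {"deltas": [{"dx": 0,"dy": 0,"dz": 0,"wx": 0,"wy": 0,"wz": 0,"grip": 0},{"dx": 0,"dy": 0,"dz": 0,"wx": 0,"wy": 0,"wz": 0,"grip": 0}]}}

```text
time_s: 5.9
ee_pos: [487.2, 40.0, 127.1]
tcp_rot: [1.0, 0.015, -0.001, 0.0]
wrist_force: [0.1, -0.3, -2.1]
opening: 0.123
gripper_force: 30.0
```

```bash
cat >> h.py <<'E'
def feel(n=6):
    F=[];M=[];p=[]
    for i in range(n):
        if i: arm.camera('top')
        o=arm.get_obs(); F.append(o['wrist_force']);M.append(o['ft_torque']);p.append(o['ee_pos'])
    F,M,p=map(np.array,(F,M,p)); print('t',o['time_s'],'p',p.mean(0).round(2),'F',F.mean(0).round(2),'sd',F.std(0).round(2),'M',M.mean(0).round(3),'sd',M.std(0).round(3))
E
python3 - <<'E'
from h import *
feel(8)
o,c=wcam(); cv2.imwrite('pics/w3.png',c['frame'][:,:,::-1]); np.save('w3.npy',c,allow_pickle=True)
E
```

```text
t 6.25 p [487.37  40.49 127.45] F [-0.08  0.16 -2.13] sd [0.35 0.44 0.67] M [ 0.019 -0.006  0.009] sd [0.03  0.02  0.023]
```

View pics/w3.png

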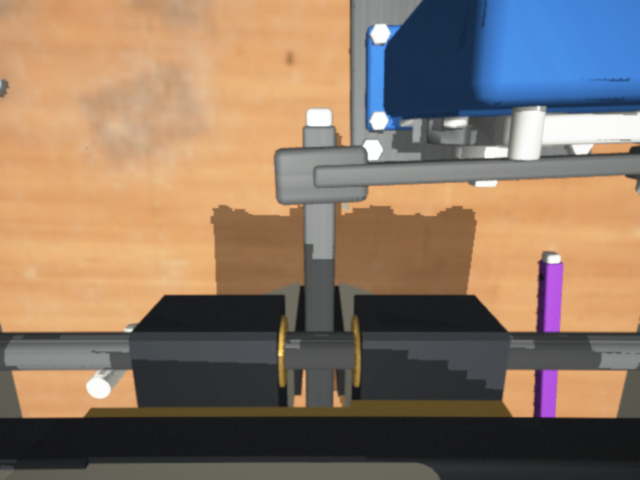

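The bar passes centrally under the thumb piece, which spans (276–366, 148–203) with the bar tip beyond it at (318,117). Next I measure the gap and raise the bar in small steps.

```bash
cat >> h.py <<'E'
def gap(c):
    g=lambda u0,u1,v0,v1: np.median(pts_z(c,[(u,v) for u in range(u0,u1) for v in range(v0,v1)]),axis=0).round(2)
    t,b=g(282,302,158,192),g(310,327,215,240); print('thumb',t,'bar',b,'gap',(t[2]-7-b[2]).round(2))
E
python3 - <<'E'
from h import *
c=np.load('w3.npy',allow_pickle=True).item(); gap(c)
E
```

```text
thumb [546.68  51.48 159.24] bar [524.77  42.67 138.02] gap 14.22
```

Call:
{"fn": "jog_arm", "kwargs": {"deltas": [{"dx": 0,"dy": 0,"dz": 0.1,"wx": 0,"wy": 0,"wz": 0,"grip": 0},{"dx": 0,"dy": 0,"dz": 0.2,"wx": 0,"wy": 0,"wz": 0,"grip": 0},{"dx": 0,"dy": 0,"dz": 0.28,"wx": 0,"wy": 0,"wz": 0,"grip": 0},{"dx": 0,"dy": 0,"dz": 0.28,"wx": 0,"wy": 0,"wz": 0,"grip": 0}]}}

```text
time_s: 6.7
ee_pos: [488.5, 40.8, 134.9]
tcp_rot: [1.0, 0.015, 0.0, -0.0]
wrist_force: [-0.1, -0.1, -2.4]
opening: 0.125
gripper_force: 30.0
```

```bash
python3 - <<'E'
from h import *
feel(3); o,c=wcam(); gap(c)
E
```

```text
t 6.8 p [488.41  40.75 134.75] F [-0.24 -0.17 -2.5 ] sd [0.13 0.15 0.37] M [ 0.009 -0.018  0.011] sd [0.018 0.024 0.002]
thumb [546.26  51.86 159.29] bar [525.2   42.6  145.03] gap 7.26
```

Call:
{"fn": "jog_arm", "kwargs": {"deltas": [{"dx": 0,"dy": 0,"dz": 0.06,"wx": 0,"wy": 0,"wz": 0,"grip": 0},{"dx": 0,"dy": 0,"dz": 0.12,"wx": 0,"wy": 0,"wz": 0,"grip": 0},{"dx": 0,"dy": 0,"dz": 0.18,"wx": 0,"wy": 0,"wz": 0,"grip": 0},{"dx": 0,"dy": 0,"dz": 0.2,"wx": 0,"wy": 0,"wz": 0,"grip": 0}]}}

```text
time_s: 7.25
ee_pos: [488.3, 40.7, 139.7]
tcp_rot: [1.0, 0.015, 0.0, 0.0]
wrist_force: [-0.7, 0.4, -1.8]
opening: 0.127
gripper_force: 30.0
```

Call:
{"fn": "jog_arm", "kwargs": {"deltas": [{"dx": 0,"dy": 0,"dz": 0.02,"wx": 0,"wy": 0,"wz": 0,"grip": 0},{"dx": 0,"dy": 0,"dz": 0.04,"wx": 0,"wy": 0,"wz": 0,"grip": 0},{"dx": 0,"dy": 0,"dz": 0.05,"wx": 0,"wy": 0,"wz": 0,"grip": 0}]}}

```text
time_s: 7.55
ee_pos: [488.1, 40.7, 140.7]
tcp_rot: [1.0, 0.015, -0.0, 0.0]
wrist_force: [-0.1, -0.0, -2.8]
opening: 0.127
gripper_force: 30.0
```

```bash
python3 - <<'E'
from h import *
feel(6); o,c=wcam(); gap(c)
E
```

```text
t 7.8 p [488.14  40.69 140.67] F [ 0.33 -0.22 -3.62] sd [0.75 0.77 0.5 ] M [ 0.011 -0.014 -0.004] sd [0.023 0.018 0.029]
thumb [545.4   52.24 159.45] bar [524.91  42.55 150.78] gap 1.67
```

Call:
{"fn": "jog_arm", "kwargs": {"deltas": [{"dx": 0,"dy": 0,"dz": 0.01,"wx": 0,"wy": 0,"wz": 0,"grip": 0},{"dx": 0,"dy": 0,"dz": 0.02,"wx": 0,"wy": 0,"wz": 0,"grip": 0}]}}

```text
time_s: 8.05
ee_pos: [488.2, 40.7, 141.2]
tcp_rot: [1.0, 0.015, -0.0, 0.0]
wrist_force: [-0.1, 0.4, -4.5]
opening: 0.132
gripper_force: 30.0
```

```bash
python3 - <<'E'
from h import *
feel(8); o,c=wcam(); gap(c)
E
```

```text
t 8.4 p [488.18  40.69 141.24] F [ 0.1   0.1  -3.88] sd [0.63 0.42 0.35] M [-0.038  0.049  0.005] sd [0.031 0.033 0.023]
thumb [545.52  52.26 160.07] bar [525.05  42.55 151.28] gap 1.79
```

Contact: the force rose by about 1.6 N and the thumb moved up 0.6 mm, starting at TCP z ≈ 140.7. I continue lifting slowly.

Call:
{"fn": "jog_arm", "kwargs": {"deltas": [{"dx": 0,"dy": 0,"dz": 0.015,"wx": 0,"wy": 0,"wz": 0,"grip": 0},{"dx": 0,"dy": 0,"dz": 0.03,"wx": 0,"wy": 0,"wz": 0,"grip": 0},{"dx": 0,"dy": 0,"dz": 0.045,"wx": 0,"wy": 0,"wz": 0,"grip": 0},{"dx": 0,"dy": 0,"dz": 0.06,"wx": 0,"wy": 0,"wz": 0,"grip": 0},{"dx": 0,"dy": 0,"dz": 0.075,"wx": 0,"wy": 0,"wz": 0,"grip": 0}]}}

```text
time_s: 8.95
ee_pos: [488.2, 40.7, 143.2]
tcp_rot: [1.0, 0.015, -0.0, 0.0]
wrist_force: [1.8, -1.4, -5.1]
opening: 0.128
gripper_force: 30.0
```

```bash
python3 - <<'E'
from h import *
feel(5); o,c=wcam(); gap(c)
E
```

```text
t 9.15 p [488.25  40.67 143.19] F [ 0.43 -1.3  -4.14] sd [0.85 0.42 0.59] M [-0.113  0.053 -0.048] sd [0.031 0.022 0.02 ]
thumb [545.49  52.21 162.24] bar [525.08  42.55 153.21] gap 2.03
```

Call:
{"fn": "jog_arm", "kwargs": {"deltas": [{"dx": 0,"dy": 0,"dz": 0.025,"wx": 0,"wy": 0,"wz": 0,"grip": 0},{"dx": 0,"dy": 0,"dz": 0.05,"wx": 0,"wy": 0,"wz": 0,"grip": 0},{"dx": 0,"dy": 0,"dz": 0.075,"wx": 0,"wy": 0,"wz": 0,"grip": 0},{"dx": 0,"dy": 0,"dz": 0.1,"wx": 0,"wy": 0,"wz": 0,"grip": 0},{"dx": 0,"dy": 0,"dz": 0.125,"wx": 0,"wy": 0,"wz": 0,"grip": 0}]}}

```text
time_s: 9.7
ee_pos: [488.2, 40.7, 146.3]
tcp_rot: [1.0, 0.015, 0.0, 0.0]
wrist_force: [1.2, -1.3, -3.9]
opening: 0.128
gripper_force: 30.0
```

Call:
{"fn": "jog_arm", "kwargs": {"deltas": [{"dx": 0,"dy": 0,"dz": 0.025,"wx": 0,"wy": 0,"wz": 0,"grip": 0},{"dx": 0,"dy": 0,"dz": 0.05,"wx": 0,"wy": 0,"wz": 0,"grip": 0},{"dx": 0,"dy": 0,"dz": 0.075,"wx": 0,"wy": 0,"wz": 0,"grip": 0},{"dx": 0,"dy": 0,"dz": 0.1,"wx": 0,"wy": 0,"wz": 0,"grip": 0},{"dx": 0,"dy": 0,"dz": 0.125,"wx": 0,"wy": 0,"wz": 0,"grip": 0}]}}

```text
time_s: 10.2
ee_pos: [488.2, 40.8, 149.4]
tcp_rot: [1.0, 0.015, -0.0, 0.0]
wrist_force: [1.1, -0.9, -3.9]
opening: 0.128
gripper_force: 30.0
```

```bash
cat >> h.py <<'E'
def cross():
    c=arm.camera('top'); P=pts_z(c,[(u,v) for v in range(195,225) for u in range(250,300)])
    q=P[(P[:,2]>195)&(abs(P[:,0]-596)<15)]; print('t',arm.get_obs()['time_s'],'cross z',np.median(q[:,2]).round(1),len(q))
E
python3 - <<'E'
from h import *
feel(4); o,c=wcam(); gap(c); cross()
E
```

```text
t 10.35 p [488.25  40.77 149.49] F [-0.1 -1.  -3.8] sd [0.75 0.34 0.4 ] M [-0.109  0.088 -0.047] sd [0.019 0.029 0.045]
thumb [545.41  52.19 169.19] bar [525.    42.67 159.5 ] gap 2.69
t 10.45 cross z 249.5 440
```

Call:
{"fn": "jog_arm", "kwargs": {"deltas": [{"dx": 0,"dy": 0,"dz": 0.02,"wx": 0,"wy": 0,"wz": 0,"grip": 0},{"dx": 0,"dy": 0,"dz": 0.04,"wx": 0,"wy": 0,"wz": 0,"grip": 0},{"dx": 0,"dy": 0,"dz": 0.06,"wx": 0,"wy": 0,"wz": 0,"grip": 0},{"dx": 0,"dy": 0,"dz": 0.08,"wx": 0,"wy": 0,"wz": 0,"grip": 0}]}}

```text
time_s: 10.85
ee_pos: [488.4, 40.9, 151.6]
tcp_rot: [1.0, 0.015, 0.0, -0.0]
wrist_force: [0.1, 0.7, -3.1]
opening: 0.132
gripper_force: 30.0
```

```bash
python3 - <<'E'
from h import *
feel(4); o,c=wcam(); gap(c); cross()
E
```

```text
t 11.0 p [488.37  40.86 151.56] F [-0.08 -0.32 -2.88] sd [0.3  0.72 0.47] M [-0.016  0.065 -0.027] sd [0.012 0.026 0.022]
thumb [544.99  52.3  171.7 ] bar [525.31  42.69 161.77] gap 2.93
t 11.1 cross z 244.7 434
```

The jack is sinking and the force has dropped to about 0.8 N. I add 0.4 mm of margin and hold.

Call:
{"fn": "jog_arm", "kwargs": {"deltas": [{"dx": 0,"dy": 0,"dz": 0.008,"wx": 0,"wy": 0,"wz": 0,"grip": 0},{"dx": 0,"dy": 0,"dz": 0.016,"wx": 0,"wy": 0,"wz": 0,"grip": 0},{"dx": 0,"dy": 0,"dz": 0.016,"wx": 0,"wy": 0,"wz": 0,"grip": 0},{"dx": 0,"dy": 0,"dz": 0.016,"wx": 0,"wy": 0,"wz": 0,"grip": 0},{"dx": 0,"dy": 0,"dz": 0.016,"wx": 0,"wy": 0,"wz": 0,"grip": 0}]}}

```text
time_s: 11.6
ee_pos: [488.3, 40.8, 151.8]
tcp_rot: [1.0, 0.015, 0.0, 0.0]
wrist_force: [-0.2, -0.3, -3.9]
opening: 0.128
gripper_force: 30.0
```

Call:
{"fn": "jog_arm", "kwargs": {"deltas": [{"dx": 0,"dy": 0,"dz": 0,"wx": 0,"wy": 0,"wz": 0,"grip": 0},{"dx": 0,"dy": 0,"dz": 0,"wx": 0,"wy": 0,"wz": 0,"grip": 0},{"dx": 0,"dy": 0,"dz": 0,"wx": 0,"wy": 0,"wz": 0,"grip": 0},{"dx": 0,"dy": 0,"dz": 0,"wx": 0,"wy": 0,"wz": 0,"grip": 0},{"dx": 0,"dy": 0,"dz": 0,"wx": 0,"wy": 0,"wz": 0,"grip": 0}]}}

```text
time_s: 12.1
ee_pos: [488.2, 40.7, 151.8]
tcp_rot: [1.0, 0.015, -0.0, 0.0]
wrist_force: [1.2, -0.2, -3.3]
opening: 0.124
gripper_force: 30.0
```

```bash
python3 - <<'E'
from h import *
feel(4); o,c=wcam(); gap(c); cross()
E
```

```text
t 12.25 p [488.24  40.73 151.79] F [ 0.23 -0.25 -2.95] sd [0.68 0.36 0.29] M [ 0.018 -0.007  0.004] sd [0.021 0.023 0.025]
thumb [544.96  52.23 172.  ] bar [525.09  42.63 162.03] gap 2.97
t 12.35 cross z 228.7 408
```

Call:
{"fn": "jog_arm", "kwargs": {"deltas": [{"dx": 0,"dy": 0,"dz": 0,"wx": 0,"wy": 0,"wz": 0,"grip": 0},{"dx": 0,"dy": 0,"dz": 0,"wx": 0,"wy": 0,"wz": 0,"grip": 0},{"dx": 0,"dy": 0,"dz": 0,"wx": 0,"wy": 0,"wz": 0,"grip": 0},{"dx": 0,"dy": 0,"dz": 0,"wx": 0,"wy": 0,"wz": 0,"grip": 0},{"dx": 0,"dy": 0,"dz": 0,"wx": 0,"wy": 0,"wz": 0,"grip": 0}]}}

```text
time_s: 12.85
ee_pos: [488.3, 40.7, 151.8]
tcp_rot: [1.0, 0.015, 0.0, 0.0]
wrist_force: [-0.6, -1.4, -2.6]
opening: 0.129
gripper_force: 30.0
```

Call:
{"fn": "jog_arm", "kwargs": {"deltas": [{"dx": 0,"dy": 0,"dz": 0,"wx": 0,"wy": 0,"wz": 0,"grip": 0},{"dx": 0,"dy": 0,"dz": 0,"wx": 0,"wy": 0,"wz": 0,"grip": 0},{"dx": 0,"dy": 0,"dz": 0,"wx": 0,"wy": 0,"wz": 0,"grip": 0},{"dx": 0,"dy": 0,"dz": 0,"wx": 0,"wy": 0,"wz": 0,"grip": 0},{"dx": 0,"dy": 0,"dz": 0,"wx": 0,"wy": 0,"wz": 0,"grip": 0}]}}

```text
time_s: 13.35
ee_pos: [488.2, 40.7, 151.8]
tcp_rot: [1.0, 0.015, -0.0, 0.0]
wrist_force: [-0.7, -0.9, -3.1]
opening: 0.123
gripper_force: 30.0
```

Call:
{"fn": "jog_arm", "kwargs": {"deltas": [{"dx": 0,"dy": 0,"dz": 0,"wx": 0,"wy": 0,"wz": 0,"grip": 0},{"dx": 0,"dy": 0,"dz": 0,"wx": 0,"wy": 0,"wz": 0,"grip": 0},{"dx": 0,"dy": 0,"dz": 0,"wx": 0,"wy": 0,"wz": 0,"grip": 0},{"dx": 0,"dy": 0,"dz": 0,"wx": 0,"wy": 0,"wz": 0,"grip": 0},{"dx": 0,"dy": 0,"dz": 0,"wx": 0,"wy": 0,"wz": 0,"grip": 0}]}}

```text
time_s: 13.85
ee_pos: [488.2, 40.7, 151.8]
tcp_rot: [1.0, 0.015, -0.0, 0.0]
wrist_force: [-0.4, -0.2, -2.9]
opening: 0.127
gripper_force: 30.0
```

Call:
{"fn": "jog_arm", "kwargs": {"deltas": [{"dx": 0,"dy": 0,"dz": 0,"wx": 0,"wy": 0,"wz": 0,"grip": 0},{"dx": 0,"dy": 0,"dz": 0,"wx": 0,"wy": 0,"wz": 0,"grip": 0},{"dx": 0,"dy": 0,"dz": 0,"wx": 0,"wy": 0,"wz": 0,"grip": 0},{"dx": 0,"dy": 0,"dz": 0,"wx": 0,"wy": 0,"wz": 0,"grip": 0},{"dx": 0,"dy": 0,"dz": 0,"wx": 0,"wy": 0,"wz": 0,"grip": 0}]}}

```text
time_s: 14.35
ee_pos: [488.2, 40.7, 151.8]
tcp_rot: [1.0, 0.015, -0.0, 0.0]
wrist_force: [0.2, 0.2, -3.1]
opening: 0.128
gripper_force: 30.0
```

```bash
python3 - <<'E'
from h import *
cross()
for i in range(8): arm.camera('top')
cross(); o,c=wcam(); gap(c)
c=arm.camera('top'); P=pts_z(c,[(u,v) for v in range(160,200) for u in range(235,320)])
q=P[(P[:,2]>44)&(P[:,2]<56)&(P[:,0]>650)&(P[:,0]<705)]; print('foot top',len(q),np.median(q[:,2]),'left',np.median(q[q[:,1]>0][:,2]),'right',np.median(q[q[:,1]<-80][:,2]))
E
```

```text
t 14.4 cross z 209.0 382
t 14.85 cross z 208.8 381
thumb [544.95  52.1  172.07] bar [525.02  42.6  162.08] gap 2.99
foot top 467 50.12263757233839 left 50.67812793425105 right 50.060098981294594
```

The crosshead has dropped 41 mm, and the block's foot top reads 50 mm (36 + 14), so it sits on its pads. Now I lower the pawl gently and back out.

Call:
{"fn": "jog_arm", "kwargs": {"deltas": [{"dx": 0,"dy": 0,"dz": -0.05,"wx": 0,"wy": 0,"wz": 0,"grip": 0},{"dx": 0,"dy": 0,"dz": -0.1,"wx": 0,"wy": 0,"wz": 0,"grip": 0},{"dx": 0,"dy": 0,"dz": -0.15,"wx": 0,"wy": 0,"wz": 0,"grip": 0},{"dx": 0,"dy": 0,"dz": -0.2,"wx": 0,"wy": 0,"wz": 0,"grip": 0},{"dx": 0,"dy": 0,"dz": -0.25,"wx": 0,"wy": 0,"wz": 0,"grip": 0}]}}

```text
time_s: 15.45
ee_pos: [488.2, 40.8, 145.4]
tcp_rot: [1.0, 0.015, -0.0, -0.0]
wrist_force: [-0.4, -0.2, -2.5]
opening: 0.126
gripper_force: 30.0
```

Call:
{"fn": "jog_arm", "kwargs": {"deltas": [{"dx": 0,"dy": 0,"dz": -0.06,"wx": 0,"wy": 0,"wz": 0,"grip": 0},{"dx": 0,"dy": 0,"dz": -0.12,"wx": 0,"wy": 0,"wz": 0,"grip": 0},{"dx": 0,"dy": 0,"dz": -0.25,"wx": 0,"wy": 0,"wz": 0,"grip": 0},{"dx": 0,"dy": 0,"dz": -0.4,"wx": 0,"wy": 0,"wz": 0,"grip": 0},{"dx": 0,"dy": 0,"dz": -0.6,"wx": 0,"wy": 0,"wz": 0,"grip": 0}]}}

```text
time_s: 15.95
ee_pos: [488.4, 40.6, 130.3]
tcp_rot: [1.0, 0.015, 0.0, 0.0]
wrist_force: [0.1, -0.1, -1.1]
opening: 0.124
gripper_force: 30.0
```

Call:
{"fn": "jog_arm", "kwargs": {"deltas": [{"dx": 0,"dy": 0,"dz": -0.1,"wx": 0,"wy": 0,"wz": 0,"grip": 0},{"dx": 0,"dy": 0,"dz": -0.1,"wx": 0,"wy": 0,"wz": 0,"grip": 0}]}}

```text
time_s: 16.15
ee_pos: [487.9, 40.6, 127.5]
tcp_rot: [1.0, 0.015, -0.0, 0.0]
wrist_force: [-0.2, -0.4, -2.2]
opening: 0.126
gripper_force: 30.0
```

```bash
python3 - <<'E'
from h import *
feel(3); o,c=wcam(); gap(c); cross()
E
```

```text
t 16.25 p [488.1   40.69 127.78] F [ 0.14 -0.14 -1.79] sd [0.23 0.21 0.28] M [0.013 0.003 0.019] sd [0.046 0.01  0.02 ]
thumb [547.01  51.44 159.35] bar [525.17  42.6  138.45] gap 13.9
t 16.35 cross z 208.8 382
```

The thumb is back at its starting height of 159.3, so the pawl is engaged. I take the bar back to its old place.

Call:
{"fn": "jog_arm", "kwargs": {"deltas": [{"dx": -0.6,"dy": 0,"dz": 0,"wx": 0,"wy": 0,"wz": 0,"grip": 0},{"dx": -1.5,"dy": 0,"dz": 0,"wx": 0,"wy": 0,"wz": 0,"grip": 0},{"dx": -2.5,"dy": 0,"dz": 0,"wx": 0,"wy": 0,"wz": 0,"grip": 0},{"dx": -3.4,"dy": 0,"dz": 0,"wx": 0,"wy": 0,"wz": 0,"grip": 0},{"dx": -3.4,"dy": -1,"dz": 0,"wx": 0,"wy": 0,"wz": 0,"grip": 0}]}}

```text
time_s: 16.85
ee_pos: [400.5, 17.9, 128.1]
tcp_rot: [1.0, 0.018, -0.001, -0.0]
wrist_force: [1.4, -0.7, -1.5]
opening: 0.126
gripper_force: 30.0
```

Call:
{"fn": "jog_arm", "kwargs": {"deltas": [{"dx": 0,"dy": -1.5,"dz": 0,"wx": 0,"wy": 0,"wz": 0,"grip": 0},{"dx": 0,"dy": -3,"dz": 0,"wx": 0,"wy": 0,"wz": 0,"grip": 0},{"dx": 0,"dy": -4.5,"dz": 0,"wx": 0,"wy": 0,"wz": 0,"grip": 0},{"dx": 0,"dy": -6,"dz": 0,"wx": 0,"wy": 0,"wz": 0,"grip": 0},{"dx": 0,"dy": -7.5,"dz": 0,"wx": 0,"wy": 0,"wz": 0,"grip": 0}]}}

```text
time_s: 17.35
ee_pos: [403.3, -173.4, 128.5]
tcp_rot: [1.0, 0.015, 0.0, 0.0]
wrist_force: [0.5, -0.4, -3.5]
opening: 0.126
gripper_force: 30.0
```

Call:
{"fn": "jog_arm", "kwargs": {"deltas": [{"dx": 0.5,"dy": -1.5,"dz": 0,"wx": 0,"wy": 0,"wz": 0,"grip": 0},{"dx": 1.2,"dy": -3,"dz": 0,"wx": 0,"wy": 0,"wz": 0,"grip": 0},{"dx": 2,"dy": -4.5,"dz": 0,"wx": 0,"wy": 0,"wz": 0.3,"grip": 0},{"dx": 3,"dy": -6,"dz": 0,"wx": 0,"wy": 0,"wz": 0.6,"grip": 0},{"dx": 4,"dy": -7.2,"dz": 0,"wx": 0,"wy": 0,"wz": 0.9,"grip": 0}]}}

```text
time_s: 17.85
ee_pos: [503.6, -354.6, 128.2]
tcp_rot: [0.997, 0.078, 0.0, 0.001]
wrist_force: [1.2, 0.2, -1.1]
opening: 0.128
gripper_force: 30.0
```

Call:
{"fn": "jog_arm", "kwargs": {"deltas": [{"dx": 0,"dy": 0,"dz": 0,"wx": 0,"wy": 0,"wz": 0,"grip": 0},{"dx": 0,"dy": 0,"dz": 0,"wx": 0,"wy": 0,"wz": 0,"grip": 0}]}}

```text
time_s: 18.05
ee_pos: [503.2, -352.2, 127.5]
tcp_rot: [0.997, 0.078, -0.0, -0.0]
wrist_force: [-0.7, 0.3, -2.4]
opening: 0.126
gripper_force: 30.0
```

Call:
{"fn": "jog_arm", "kwargs": {"deltas": [{"dx": 0.5,"dy": -1,"dz": -0.5,"wx": 0,"wy": 0,"wz": 0,"grip": 0},{"dx": 0.5,"dy": -1.5,"dz": -1.5,"wx": 0,"wy": 0,"wz": 0,"grip": 0},{"dx": 0.5,"dy": -1.5,"dz": -2.7,"wx": 0,"wy": 0,"wz": 0,"grip": 0},{"dx": 0.5,"dy": -1.5,"dz": -3.7,"wx": 0,"wy": 0,"wz": 0,"grip": 0},{"dx": 0.5,"dy": -1.5,"dz": -4.2,"wx": 0,"wy": 0,"wz": 0,"grip": 0}]}}

```text
time_s: 18.55
ee_pos: [514.2, -387.1, 21.0]
tcp_rot: [0.997, 0.078, -0.001, -0.001]
wrist_force: [-1.1, -0.1, -2.2]
opening: 0.128
gripper_force: 30.0
```

Call:
{"fn": "jog_arm", "kwargs": {"deltas": [{"dx": 0,"dy": 0,"dz": -0.1,"wx": 0,"wy": 0,"wz": 0,"grip": 0},{"dx": 0,"dy": 0,"dz": -0.3,"wx": 0,"wy": 0,"wz": 0,"grip": 0},{"dx": 0,"dy": 0,"dz": -0.5,"wx": 0,"wy": 0,"wz": 0,"grip": 0},{"dx": 0,"dy": 0,"dz": -0.5,"wx": 0,"wy": 0,"wz": 0,"grip": 0}]}}

```text
time_s: 18.95
ee_pos: [515.9, -389.3, 10.8]
tcp_rot: [0.997, 0.078, 0.0, 0.0]
wrist_force: [0.2, -0.3, -2.8]
opening: 0.124
gripper_force: 30.0
```

Call:
{"fn": "jog_arm", "kwargs": {"deltas": [{"dx": 0,"dy": 0,"dz": -0.1,"wx": 0,"wy": 0,"wz": 0,"grip": 0},{"dx": 0,"dy": 0,"dz": -0.2,"wx": 0,"wy": 0,"wz": 0,"grip": 0},{"dx": 0,"dy": 0,"dz": -0.3,"wx": 0,"wy": 0,"wz": 0,"grip": 0},{"dx": 0,"dy": 0,"dz": -0.3,"wx": 0,"wy": 0,"wz": 0,"grip": 0}]}}

```text
time_s: 19.35
ee_pos: [515.6, -389.2, 2.7]
tcp_rot: [0.997, 0.078, -0.0, -0.0]
wrist_force: [0.5, 0.1, -0.9]
opening: 0.129
gripper_force: 30.0
```

Call:
{"fn": "jog_arm", "kwargs": {"deltas": [{"dx": 0,"dy": 0,"dz": 0,"wx": 0,"wy": 0,"wz": 0,"grip": 0}]}}

```text
time_s: 19.45
ee_pos: [515.7, -389.3, 3.0]
tcp_rot: [0.997, 0.078, -0.0, -0.0]
wrist_force: [-0.0, 0.1, -1.1]
opening: 0.126
gripper_force: 30.0
```

Down at its old height. I release the bar and rise.

Call:
{"fn": "jog_arm", "kwargs": {"deltas": [{"dx": 0,"dy": 0,"dz": 0,"wx": 0,"wy": 0,"wz": 0,"grip": 50},{"dx": 0,"dy": 0,"dz": 0,"wx": 0,"wy": 0,"wz": 0,"grip": 50},{"dx": 0,"dy": 0,"dz": 0,"wx": 0,"wy": 0,"wz": 0,"grip": 50},{"dx": 0,"dy": 0,"dz": 0,"wx": 0,"wy": 0,"wz": 0,"grip": 50},{"dx": 0,"dy": 0,"dz": 0,"wx": 0,"wy": 0,"wz": 0,"grip": 50}]}}

```text
time_s: 19.95
ee_pos: [515.8, -389.3, 3.1]
tcp_rot: [0.997, 0.078, 0.0, 0.0]
wrist_force: [-0.2, -0.1, 0.8]
opening: 0.511
gripper_force: 0.0
```

Call:
{"fn": "jog_arm", "kwargs": {"deltas": [{"dx": 0,"dy": 0,"dz": 0.5,"wx": 0,"wy": 0,"wz": 0,"grip": 50},{"dx": 0,"dy": 0,"dz": 1.5,"wx": 0,"wy": 0,"wz": 0,"grip": 50},{"dx": 0,"dy": 0,"dz": 3,"wx": 0,"wy": 0,"wz": 0,"grip": 50},{"dx": 0,"dy": 0,"dz": 5,"wx": 0,"wy": 0,"wz": 0,"grip": 50},{"dx": 0,"dy": 0,"dz": 6,"wx": 0,"wy": 0,"wz": 0,"grip": 50}]}}

```text
time_s: 20.45
ee_pos: [517.2, -390.3, 158.5]
tcp_rot: [0.997, 0.078, 0.002, 0.002]
wrist_force: [0.5, -1.5, -0.3]
opening: 0.546
gripper_force: 0.0
```

Call:
{"fn": "jog_arm", "kwargs": {"deltas": [{"dx": 0,"dy": 0,"dz": 0,"wx": 0,"wy": 0,"wz": 0,"grip": 50},{"dx": 0,"dy": 0,"dz": 0,"wx": 0,"wy": 0,"wz": 0,"grip": 50},{"dx": 0,"dy": 0,"dz": 0,"wx": 0,"wy": 0,"wz": 0,"grip": 50}]}}

```text
time_s: 20.75
ee_pos: [515.0, -388.8, 152.2]
tcp_rot: [0.997, 0.078, -0.001, -0.001]
wrist_force: [-0.0, 0.4, 0.3]
opening: 0.548
gripper_force: 0.0
```

```bash
python3 - <<'E'
from h import *
cross()
o,c=wcam(); cv2.imwrite('pics/w9.png',c['frame'][:,:,::-1]); print(o['ee_pos'])
t=arm.camera('top'); P=pts_z(t,[(u,v) for v in range(225,250) for u in range(215,245)]); q=P[(P[:,2]>130)&(P[:,1]>31)]; print('thumb top',np.median(q,0).round(1))
E
```

```text
t 20.8 cross z 208.8 381
[ 514.9550753  -388.70936083  151.81692776]
thumb top [544.6  44.4 157.6]
```

View pics/w9.png

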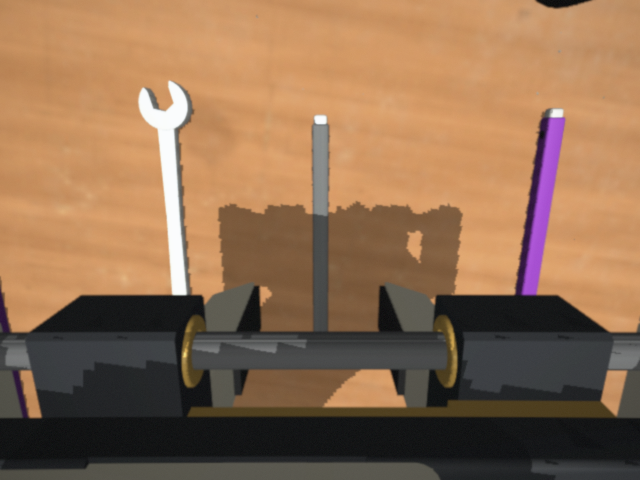

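The bar lies flat on the bench at (320,220), clear of the open fingers, with the wrench undisturbed at (165,190). The jack is down and the pawl is back at its starting height, so I hand the job in.

```bash
python3 -c "
from workcell import arm; print(arm.close_job())"
```

```text
the job is handed in; nothing more can be done
None
```

The job is handed in, with no verdict shown: my measurements put the jack down 41 mm with the block on its pads, the pawl back in the wheel, and the bar back where it lay on the bench.

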